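# Refit the sprung texture roller in its bench stand

### The job

Pick the clay texture roller up from its wooden rest and fit it back in the blue bench stand: push its sprung brass pin against the taller cheek until the roller is short enough to go between the cheeks, bring it down, and let it spring out so that each end pin sits in the round recess of its cheek. Be gentle with the stand, leave the cup, the glaze tile and the jars where they are, and let go of the roller.

Things in the scene. Friction and masses are not known exactly. Their poses are not given: they have to be found in the camera images.
- roller: Clay texture roller: pale wooden barrel 36 mm across, 70 mm long, dark bands, 0.2 kg, a pin 10 mm across at each end. Origin at the barrel's centre; y is its axis. Sprung brass pin with a round tip at +y, ending at y = +66 mm when out. At the start it lies level in its rest, axis 40 mm above the table, the middle 50 mm of the barrel free to be gripped from above.
- steel_tip (a point): Tip of the roller's fixed dark steel pin (flat end, tapered to 7.6 mm over the last 2 mm), at y = -58 mm of the roller. The roller is thus 124 mm long over both tips with the brass pin out.
- plunger (a joint): How far the brass pin is pressed into the roller, 0 (all out) to 0.017 m (hard stop). Its spring takes 2 N to start and 0.5 N more for each mm (about 9 N at 14 mm), and is damped: pressed fast, it takes 4 N more for each 0.1 m/s.
- rest: Pale wooden rest, fixed, 60 x 78 mm base with two V blocks near its +y and -y ends, 35 mm high; the roller lies along its y axis. Origin on the table under its centre.
- stand: Bench stand, fixed: wooden base 100 (x) x 180 (y) x 12 mm, origin on the table under its centre; two aluminium posts 87 mm high at y = +-74 mm. On the posts is clamped a blue U-shaped yoke: two upright cheeks, 40 mm wide and 10 mm thick, that face each other 112 mm apart, each with a round blind recess, 14 mm across, 5 mm deep, dark inside, in its inner face at x = 0.
- middle (a point): Point on the stand, 75 mm above the table, midway between the cheeks. The two recesses are level with each other, but the yoke is clamped at another height each time: recess centres 64 to 86 mm above the table, not measured, to be felt or seen. It does not move during the work. The yoke's cross strip lies 35 to 40 mm below the recess centres.
- tall_cheek (a point): Point in the inner face of the taller cheek (stand y = +56 mm), 75 mm above the table: nominal, not the real recess height. This cheek takes the brass pin. Its top is 46 mm above the recess centre; two ribs, 5 mm proud, make an upright channel 14 mm wide, flared in its upper half, down to the recess. Pushes over 25 N on the stand are rough.
- low_cheek (a point): Point in the inner face of the lower cheek (stand y = -56 mm), 75 mm above the table: nominal, not the real recess height. It takes the steel pin; its top is 12 mm above the recess centre. The seated roller lies along the stand's y with its origin at y = -3 mm, up to 2 mm below the recess centres, the brass pin pressed in by 2 mm.
- bisque_cup: Bystander: small unglazed clay cup, 65 mm wide and 59 mm high. Origin under its centre.
- test_tile: Bystander: upright L-shaped glaze test tile, green at the top, 34 x 44 mm, 61 mm high. Origin under its centre.
- jar: Bystander: small glaze jar with a pale lid, 55 mm wide and 82 mm high. Origin under its centre.
- slip_jar: Bystander: white open jar, 90 mm wide and 98 mm high. Origin under its centre.
Things that resemble listed ones, but are neither listed nor needed, are in the scene too. What is shaped like the rest but turquoise is not meant.

How it is judged:
On the way, in this order (a step that is already met when the one before it is completed fails the run):
1. the roller is lifted off its rest (height (world z) of roller above 0.07 m and contact force between roller and rest below 0.1 N), for 0.1 s.
2. the brass pin is pressed in by the stand by more than 6 mm (value of joint plunger above 0.006 m and contact force between roller and stand above 1.5 N), for 0.1 s.
At the end, for the whole second after the job is handed in: Roller released and at rest between the cheeks, both pins in their recesses, brass pin in the taller cheek: axis within 0.06 rad of the stand's y axis, origin x within 4 mm, y -3 mm within 2.5 mm, 59 to 89 mm above the table, brass pin pressed in 0.5 to 4.5 mm (7 mm or more if a pin is out) (value of joint plunger between 0.0005 and 0.0045 m and x of roller in the frame of stand between -0.004 and 0.004 m and y of roller in the frame of stand between -0.0055 and -0.0005 m and height (world z) of roller between 0.059 and 0.089 m and angle between the y axis of roller and the y axis of stand, either way round below 0.06 rad and contact force between roller and stand above 0.5 N and contact force between roller and the fingers below 0.1 N and linear speed of roller below 0.02 m/s); the robot touches nothing.
It fails at once if the roller is pressed or knocked on the stand with more than 25 N (contact force between roller and stand above 25 N).
It fails at once if the cup is moved more than 20 mm (distance of bisque_cup from where it was at the start of the episode above 0.02 m).
It fails at once if the glaze tile is moved more than 20 mm (distance of test_tile from where it was at the start of the episode above 0.02 m).
It fails at once if the small jar is moved more than 20 mm (distance of jar from where it was at the start of the episode above 0.02 m).
It fails at once if the white jar is moved more than 20 mm (distance of slip_jar from where it was at the start of the episode above 0.02 m).
It also fails if it takes over 61 s, if anything falls off the work surface, if the arm or the gripper's body presses on something with over 40 N, if the wrist force passes 120 N, or if a joint passes its speed limit or range.

### The arm

A 6-joint arm with a two-finger parallel gripper is mounted at the origin on a cart in front of the work surface, level with it; the furniture and walls round the work are solid. World frame = base frame: x ahead of the robot, y to its left, z up, the work surface at z = 0. Lengths are in m, angles in rad, forces in N, time in s.
With the tool pointing down it reaches from about 0.2 to 0.875 m from the base axis. Payload 3.4 kg.
Tool frame: the origin (TCP) lies at the very end of the fingers, on their centre line; the grasp point (between the pads) lies manip.grasp_offset behind it (manip.grasp_offset is the distance from the TCP to the grasp point, in m); z points along the fingers, y is the line along which they close (so a half turn about z gives the same grasp; the last joint's range is limited). The gripper opens to 94 mm and grips with 3 to 60 N. Pads are 16 mm wide; open, the fingers measure 119 mm over their backs; the gripper's body (75 mm by 177 mm) begins 78 mm behind the grasp point.
Start: joints at [1.214, 0.276, 1.505, -0, 1.361, -0.121], TCP at [0.134, 0.559, 0.205] pointing down, gripper open.
Joint ranges: [-2.89, 2.89], [-0.75, 2.08], [0.22, 2.7], [-1.18, 4.32], [0.11, 2.71], [-2.7, 2.7]. Speed limits (rad/s): [2.57, 2.57, 3.14, 3.14, 3.14, 3.14].

### API

Orientations are given as [roll, pitch, yaw] about the fixed x, y, z axes, in that order (R = Rz(yaw) Ry(pitch) Rx(roll)).
In Python, from cell import manip gives the robot as it stands.
- The arm moves only by the tool play_rows, never from a script. Its argument "plan" is a list that holds one entry, the list of rows, each a list of 7 numbers: the shift along the tool's x, y, z in cm, then the turn, a rotation vector about the tool's x, y, z in degrees, then the opening, from 0 (shut) to 1 (fully open). A call has exactly 10 rows; each row is the pose to reach, as a shift and turn from the pose commanded when the call began, along the tool's axes at that moment; what a row does not reach only later rows make up. A row lasts 1/8 s, in which the tool goes at most 62.5 mm and 10.7 degrees, less where a joint would pass 70% of its speed; a pose out of reach is approached as far as the arm can. A call with a gripper value outside its range is refused whole. The fingers move at their own pace and stop on an object; "grip_force" is the grip in N (left out, the last holds). Time passes only in rows, so rows that repeat a pose let the fingers close, or fill a call up. It gives the time, the measured TCP pose, the force, the opening and the grip force at its end, in the units of the state.
- manip.get_obs(): the state, without advancing time (a new reading comes with each control period).
- manip.read_camera(name): name is "side" or "top"; returns a dict with "frame" (480x640x3 uint8, blue, green, red), "fx", "fy", "cx", "cy" (pixels), "T" (4x4, takes a point from camera to world coordinates). Camera axes: x right, y down, z forward; pixel columns grow to the right and rows downward; lengths in m; the calibration is good to about 2 mm. A picture is of the moment at which its call begins. There is no depth.
- manip.hand_in(): hands the job in; it is judged then, once.
Trained networks look in a picture, given as the dict that the camera call returned (one of the last four; its "shot" number tells which), for a name from the list of things; names that differ only in an ending like _2 or _b are one class to them, and where a whole thing is asked for, a point or a joint stands for the part that bears it (a point fixed in the world has none). Each returns a list of dicts, best first, with "confidence" (0 to 1); they miss things now and then, are a little off and sometimes report something else, mostly with a low value. They report only what shows in the picture. A call takes as long as a camera call. They do not tell look-alikes from the thing itself.
- manip.recognise(picture, target): "centre" ([column, row] in pixels, amid what is visible of it).
The state is a dict: "time_s": time; "q": joint angles; "joint_velocities": joint speeds; "joint_torque": joint torques, N m; "position": TCP position; "eef_rot": TCP orientation; "wrist_force": force on the tool from outside, world axes, zero at the start; "moment": the same for the moment, N m; "width": opening from 0.0 (shut) to 1.0 (fully open); "finger_force": force on a finger pad.
Only numpy, scipy, OpenCV 4.12 (cv2) and the standard library are available. Lean on these libraries where they do the work, as an engineer would, in place of code of your own. Each camera call takes 0.05 s, during which the arm holds its last target. There are 200 camera calls.

## Working session

There is one attempt and no reset: what is moved stays moved. The work goes in short steps, Python scripts to look and compute and a tool call to move; the robot and the scene stay as the last step left them, time stands still between calls to the robot, and variables do not carry over. Pictures are saved under pics/ and viewed, at most 10 in all, crops included, and the job is handed in when it is done.

Besides the shell and the picture viewer there is one more tool, called after "Call:" as name(argument=value, ...) on one line, values as JSON. play_rows: Moves the arm, as the interface text tells. Its arguments: {"type":"object","properties":{"plan":{"type":"array","items":{"type":"array","items":{"type":"array","items":{"type":"number"}}}},"grip_force":{"type":"number"}},"required":["plan"]}

```bash
mkdir -p pics; python3 - <<'E'
from cell import manip
import cv2,numpy as np
o=manip.get_obs();print(o['position'],o['eef_rot'],o['width'],manip.grasp_offset)
for n in('side','top'):
    p=manip.read_camera(n);cv2.imwrite(f'pics/{n}0.png',p['frame']);print(n,p['fx'],p['cx'],p['cy'],np.round(p['T'],4).tolist())
    for t in['roller','steel_tip','plunger','rest','stand','middle','tall_cheek','low_cheek','bisque_cup','test_tile','jar','slip_jar']:
        print(t,[(np.round(d['centre']).tolist(),round(d['confidence'],2)) for d in manip.recognise(p,t)[:3]])
E
```

```text
[0.13414842 0.55855579 0.20462185] [-3.13981919e+00 -2.10340343e-04  2.90578192e+00] 0.9965880093769266 0.0188
side 450.1095382740076 326.51806282602007 231.7461924190358 [[0.9984, 0.0462, -0.032, 0.6333], [0.0508, -0.499, 0.8651, -0.9418], [0.0239, -0.8653, -0.5006, 0.4803], [0.0, 0.0, 0.0, 1.0]]
roller [([230.0, 241.0], 0.57)]
steel_tip [([228.0, 242.0], 0.83)]
plunger [([407.0, 196.0], 0.66)]
rest [([194.0, 307.0], 0.73)]
stand [([330.0, 231.0], 0.64)]
middle [([333.0, 232.0], 0.59)]
tall_cheek [([332.0, 233.0], 0.66), ([228.0, 241.0], 0.2)]
low_cheek [([333.0, 234.0], 0.81)]
bisque_cup [([265.0, 198.0], 0.82)]
test_tile [([425.0, 232.0], 0.74)]
jar [([403.0, 252.0], 0.65)]
slip_jar [([407.0, 198.0], 0.56)]
top 603.9470833062525 311.1767179211627 246.37409947797676 [[-0.002, -0.998, 0.064, 0.5121], [-0.9997, 0.0034, 0.0224, -0.2141], [-0.0226, -0.0639, -0.9977, 1.1841], [0.0, 0.0, 0.0, 1.0]]
roller [([334.0, 335.0], 0.82)]
steel_tip [([339.0, 330.0], 0.69)]
plunger [([307.0, 321.0], 0.63)]
rest [([417.0, 344.0], 0.55)]
stand [([288.0, 238.0], 0.94)]
middle [([309.0, 320.0], 0.53)]
tall_cheek [([290.0, 239.0], 0.72)]
low_cheek [([290.0, 238.0], 0.71)]
bisque_cup [([226.0, 316.0], 0.7)]
test_tile [([295.0, 138.0], 0.75)]
jar [([340.0, 161.0], 0.73)]
slip_jar [([226.0, 149.0], 0.6)]
```

```bash
python3 - <<'E'
import cv2
a=cv2.imread('pics/top0.png')[90:400,170:470];cv2.imwrite('pics/t1.png',cv2.resize(a,None,fx=1.93,fy=1.93,interpolation=2)[:600])
a=cv2.imread('pics/side0.png')[130:350,160:450];cv2.imwrite('pics/s1.png',cv2.resize(a,None,fx=2.7,fy=2.7,interpolation=2))
E
```

```text
(no output)
```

View pics/t1.png

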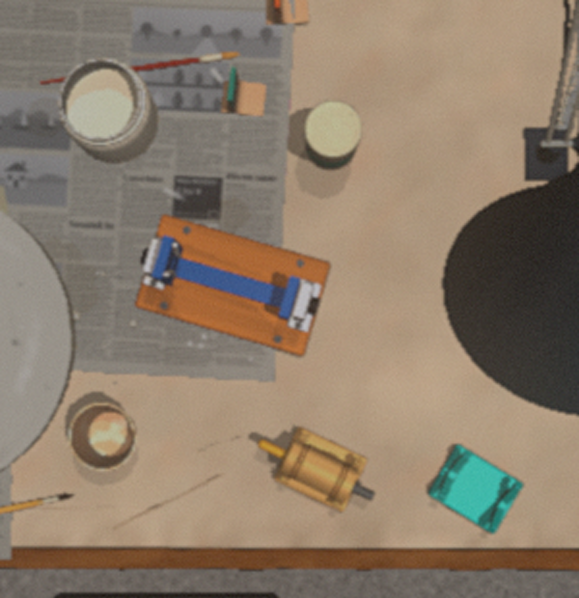

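View pics/s1.png

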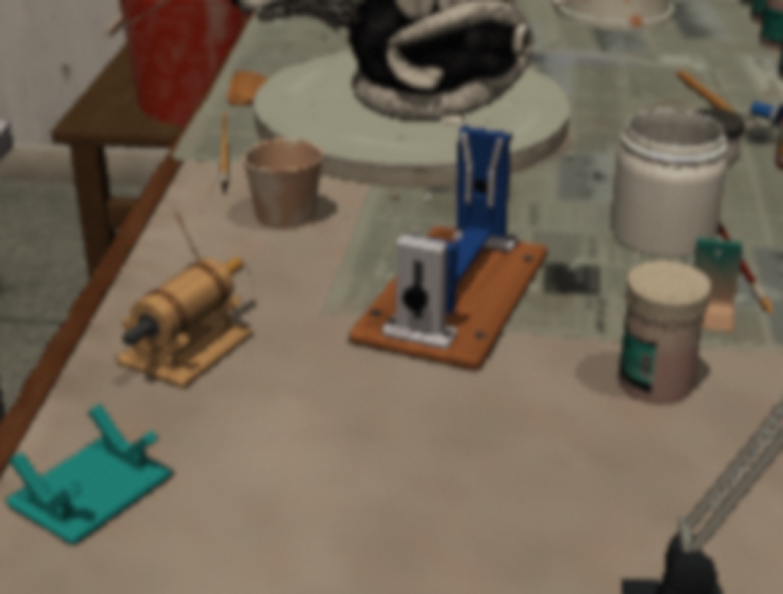

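The top view shows the stand with base corners at about (254,201), (341,226), (327,274), (240,249). The tall cheek is on the left (+y world), and the roller's brass tip is at (304,318) and its steel tip at (363,346). The side view shows the tall recess at about (338,199).

```bash
cat > h.py <<'E'
import numpy as np,cv2
from cell import manip
def ray(p,uv):
    d=np.array([(uv[0]-p['cx'])/p['fx'],(uv[1]-p['cy'])/p['fy'],1]);T=np.array(p['T']);return T[:3,3],T[:3,:3]@d
def atz(p,uv,z):
    o,d=ray(p,uv);return o+d*(z-o[2])/d[2]
def atplane(p,uv,c,n):
    o,d=ray(p,uv);return o+d*(np.dot(c-o,n)/np.dot(d,n))
def proj(p,X):
    T=np.array(p['T']);c=T[:3,:3].T@(np.array(X)-T[:3,3]);return np.array([p['cx']+p['fx']*c[0]/c[2],p['cy']+p['fy']*c[1]/c[2]])
E
python3 - <<'E'
from h import *
t=manip.read_camera('top');s=manip.read_camera('side')
f=lambda x,y:(170+x/1.93,90+y/1.93)
C=[atz(t,f(*c),.012)[:2] for c in[(163,215),(330,262),(303,356),(136,306)]]
C=np.array(C);c=C.mean(0);print('corners',C.round(4).tolist(),c)
y=(C[0]+C[3]-C[1]-C[2]);yaw=np.arctan2(y[1],y[0])-np.pi/2;print('stand yaw',yaw,np.linalg.norm(y)/2,np.linalg.norm(C[0]-C[3]))
n=np.array([-np.sin(yaw),np.cos(yaw),0]);ct=np.r_[c,0]+n*.056
g=lambda x,y:(160+x/2.7,130+y/2.7)
for q in[(481,186),(462,130),(511,134)]:print(atplane(s,g(*q),ct,n))
b=atz(t,f(258,441),.04);st=atz(t,f(372,494),.04);print('roller',b,st,np.linalg.norm(b-st),st+(b-st)*58/124,np.arctan2((b-st)[1],(b-st)[0])-np.pi/2)
for nm,p,(x0,y0,w,h),k in[('tz',t,(230,190,140,165),3.6),('sz',s,(285,160,90,120),5)]:
    cv2.imwrite(f'pics/{nm}.png',cv2.resize(p['frame'][y0:y0+h,x0:x0+w],None,fx=k,fy=k,interpolation=2))
E
```

```text
corners [[0.6759, -0.0768], [0.6273, -0.2459], [0.5326, -0.2183], [0.5835, -0.0498]] [ 0.60479914 -0.14770737]
stand yaw -0.2866004007564167 0.17596039616892284 0.09628454699831011
[ 0.62432573 -0.09508079  0.07064928]
[ 0.60816576 -0.09031822  0.11459286]
[ 0.64520218 -0.10123337  0.1177299 ]
roller [ 0.44926702 -0.17397191  0.04      ] [ 0.39797247 -0.28473714  0.04      ] 0.12206583814575567 [ 0.42196508 -0.2329276   0.04      ] -0.4336881280228755
```

View pics/tz.png

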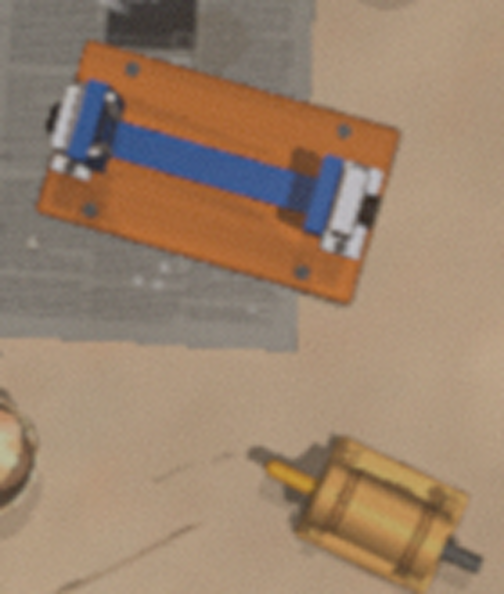

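View pics/sz.png

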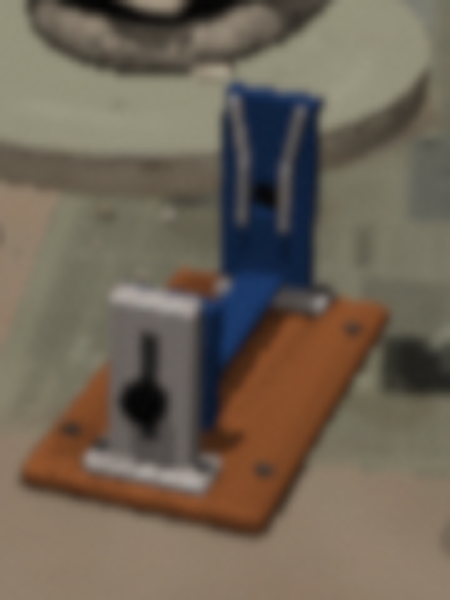

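```bash
cat >> h.py <<'E'
from scipy.spatial.transform import Rotation as Ro
def go(pos,yaw):
    "tool shift cm / rotvec deg from the present pose to pos, pointing down at yaw"
    o=manip.get_obs();R=Ro.from_euler('xyz',o['eef_rot']);G=Ro.from_euler('xyz',[np.pi,0,yaw])
    print('shift',(R.inv().apply(np.array(pos)-o['position'])*100).round(2),'turn',np.degrees((R.inv()*G).as_rotvec()).round(2))
E
python3 - <<'E'
from h import *
from scipy.optimize import least_squares
t=manip.read_camera('top');s=manip.read_camera('side')
f=lambda x,y:(230+x/3.6,190+y/3.6)
g=lambda x,y:(285+x/5,160+y/5)
# stand points: (cam,pixel,stand xyz or None-z offset from recess)
P=[(t,f(90,38),(.05,.09,.012),0),(t,f(400,130),(.05,-.09,.012),0),(t,f(350,303),(-.05,-.09,.012),0),(t,f(37,210),(-.05,.09,.012),0),
(s,g(265,193),(0,.056,0),1),(s,g(388,308),(.05,.09,.012),0),(s,g(227,90),(-.02,.056,.046),1),(s,g(320,100),(.02,.056,.046),1)]
def W(v,X,k):
    c,si=np.cos(v[2]),np.sin(v[2]);return [v[0]+c*X[0]-si*X[1],v[1]+si*X[0]+c*X[1],X[2]+k*v[3]]
r=lambda v:np.concatenate([proj(p,W(v,X,k))-uv for p,uv,X,k in P])
o=least_squares(r,[.605,-.148,-.287,.071],x_scale=[.1,.1,.1,.1]);print(o.x,o.fun.reshape(-1,2).round(1).tolist())
b=atz(t,f(262,466),.04);st=atz(t,f(480,564),.04);d=b-st
print('roller',b,st,np.linalg.norm(d),st+d*58/124,np.arctan2(d[1],d[0])-np.pi/2)
b=s_=None
go((.422,-.233,.2),1.137)
E
```

```text
[ 0.60650624 -0.14818969 -0.29875723  0.06993311] [[-0.5, -1.6], [1.4, -0.6], [0.4, 0.5], [-1.0, -0.7], [-0.5, 0.5], [0.7, -0.9], [-1.3, -0.8], [-1.3, 0.3]]
roller [ 0.44749335 -0.1722708   0.04      ] [ 0.39665615 -0.28582662  0.04      ] 0.1244160160913444 [ 0.42043484 -0.2327118   0.04      ] -0.4209268403525295
shift [-46.48 -70.3    0.54] turn [  0.    -0.   101.34]
```

Call:
play_rows(plan=[[[-46.5,-70.3,0.5,0,0,100.8,1],[-46.5,-70.3,0.5,0,0,100.8,1],[-46.5,-70.3,0.5,0,0,100.8,1],[-46.5,-70.3,0.5,0,0,100.8,1],[-46.5,-70.3,0.5,0,0,100.8,1],[-46.5,-70.3,0.5,0,0,100.8,1],[-46.5,-70.3,0.5,0,0,100.8,1],[-46.5,-70.3,0.5,0,0,100.8,1],[-46.5,-70.3,0.5,0,0,100.8,1],[-46.5,-70.3,0.5,0,0,100.8,1]]])

```text
time_s: 2.75
position: [0.3484, -0.0304, 0.2022]
eef_rot: [3.14, -0.001, 1.143]
wrist_force: [1.7, -0.1, 0.1]
width: 0.998
finger_force: 0.0
```

```bash
python3 - <<'E'
from h import *
go((.421,-.233,.12),1.146)
E
```

```text
shift [-15.43  15.     8.24] turn [ 0.11 -0.06 -0.19]
```

Call:
play_rows(plan=[[[-15.4,15,8.2,0,0,-0.2,1],[-15.4,15,8.2,0,0,-0.2,1],[-15.4,15,8.2,0,0,-0.2,1],[-15.4,15,8.2,0,0,-0.2,1],[-15.4,15,8.2,0,0,-0.2,1],[-15.4,15,8.2,0,0,-0.2,1],[-15.4,15,8.2,0,0,-0.2,1],[-15.4,15,8.2,0,0,-0.2,1],[-15.4,15,8.2,0,0,-0.2,1],[-15.4,15,8.2,0,0,-0.2,1]]])

```text
time_s: 4.0
position: [0.4212, -0.2301, 0.12]
eef_rot: [3.141, 0.0, 1.15]
wrist_force: [1.1, -0.5, -0.7]
width: 1.0
finger_force: 0.0
```

```bash
python3 - <<'E'
from h import *
go((.421,-.233,.022),1.146)
p=manip.read_camera('side');cv2.imwrite('pics/a.png',cv2.resize(p['frame'][130:300,160:360],None,fx=3.5,fy=3.5,interpolation=2))
E
```

```text
shift [-0.27  0.1   9.8 ] turn [0.03 0.   0.26]
```

View pics/a.png

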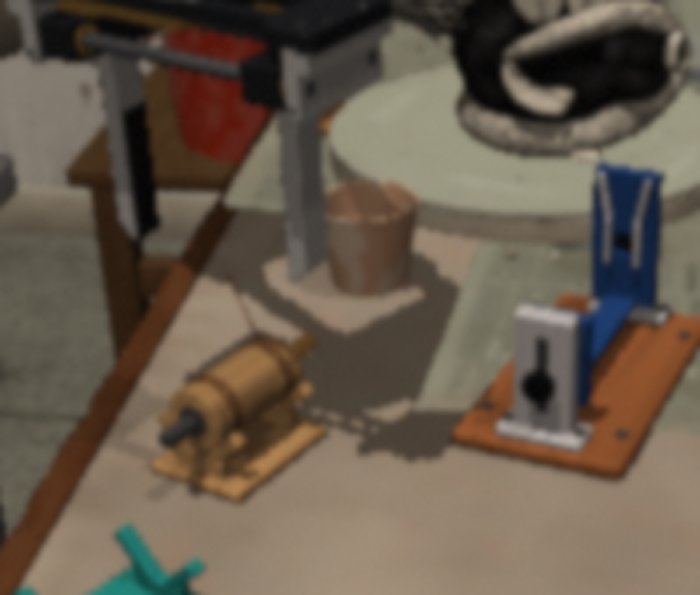

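The fingers straddle the roller, so I go down and grip.

Call:
play_rows(plan=[[[-0.3,0.1,3,0,0,0.2,1],[-0.3,0.1,6,0,0,0.2,1],[-0.3,0.1,8,0,0,0.2,1],[-0.3,0.1,9.3,0,0,0.2,1],[-0.3,0.1,9.7,0,0,0.2,1],[-0.3,0.1,9.7,0,0,0.2,1],[-0.3,0.1,9.7,0,0,0.2,0.3],[-0.3,0.1,9.7,0,0,0.2,0.3],[-0.3,0.1,9.7,0,0,0.2,0.3],[-0.3,0.1,9.7,0,0,0.2,0.3]]], grip_force=10)

```text
time_s: 5.3
position: [0.4209, -0.2336, 0.0229]
eef_rot: [3.141, -0.0, 1.147]
wrist_force: [0.3, -0.1, -0.5]
width: 0.611
finger_force: 0.0
```

```bash
python3 - <<'E'
from h import *
o=manip.get_obs();print(o['position'],o['wrist_force'],o['moment'],o['width'])
E
```

```text
[ 0.42088229 -0.23355122  0.02289039] [ 0.27775398 -0.08102498 -0.46277686] [-0.04880348  0.07572925 -0.00994562] 0.6109976690070138
```

Call:
play_rows(plan=[[[0,0,0,0,0,0,0.3],[0,0,0,0,0,0,0.3],[0,0,0,0,0,0,0.3],[0,0,0,0,0,0,0.3],[0,0,0,0,0,0,0.2],[0,0,0,0,0,0,0.2],[0,0,0,0,0,0,0.2],[0,0,0,0,0,0,0.2],[0,0,0,0,0,0,0.2],[0,0,0,0,0,0,0.2]]], grip_force=15)

```text
time_s: 6.55
position: [0.4213, -0.2338, 0.0229]
eef_rot: [3.141, 0.0, 1.146]
wrist_force: [3.8, -1.5, -0.5]
width: 0.38
finger_force: 15.0
```

Call:
play_rows(plan=[[[0,0,0,0,0,0,0.2],[0,0,0,0,0,0,0.2],[0,0,0,0,0,0,0.2],[0,0,-1,0,0,0,0.2],[0,0,-2,0,0,0,0.2],[0,0,-4,0,0,0,0.2],[0,0,-8,0,0,0,0.2],[0,0,-12,0,0,0,0.2],[0,0,-12,0,0,0,0.2],[0,0,-12,0,0,0,0.2]]], grip_force=50)

```text
time_s: 7.8
position: [0.4195, -0.2326, 0.1419]
eef_rot: [-3.139, -0.001, 1.147]
wrist_force: [-0.8, -0.4, -1.4]
width: 0.366
finger_force: 50.0
```

```bash
python3 - <<'E'
from h import *
# tcp target: roller origin at stand y=-15mm, axis z .125 (grasp pt = axis+~2mm)
c=np.array([.6065,-.1482]);yw=-.293;n=np.array([-np.sin(yw),np.cos(yw)])
q=c+n*(-.020);go((*q,.106+.015),np.pi/2+yw)
E
```

```text
shift [13.4  13.84  2.06] turn [-0.15 -0.04 -7.52]
```

Call:
play_rows(plan=[[[3,3,0,0,0,-2,0.2],[6,6,0,0,0,-4,0.2],[9,9,0,0,0,-6,0.2],[11.5,12,0,0,0,-7.5,0.2],[13,13.5,0,0,0,-7.5,0.2],[13.4,13.8,0,0,0,-7.5,0.2],[13.4,13.8,0.5,0,0,-7.5,0.2],[13.4,13.8,1,0,0,-7.5,0.2],[13.4,13.8,1,0,0,-7.5,0.2],[13.4,13.8,1,0,0,-7.5,0.2]]])

```text
time_s: 9.05
position: [0.6013, -0.1685, 0.1329]
eef_rot: [3.141, -0.0, 1.277]
wrist_force: [-0.1, -0.8, -1.5]
width: 0.371
finger_force: 50.0
```

```bash
python3 - <<'E'
from h import *
o=manip.get_obs();print(o['position'],o['eef_rot'],o['wrist_force'],o['width'])
t=manip.read_camera('top');s=manip.read_camera('side')
a=cv2.resize(s['frame'][125:285,265:385],None,fx=3.7,fy=3.7,interpolation=2)
b=cv2.resize(t['frame'][185:285,225:345],None,fx=3.3,fy=3.3,interpolation=2)
im=np.zeros((592,790,3),np.uint8);im[:,:390]=a[:592,:390];im[:330,394:790]=b[:330,:396];cv2.imwrite('pics/b.png',im)
E
```

```text
[ 0.60133327 -0.16852992  0.13293742] [ 3.14148757e+00 -9.42944364e-06  1.27680590e+00] [-0.07881335 -0.84559073 -1.5033358 ] 0.3705565013174615
```

View pics/b.png

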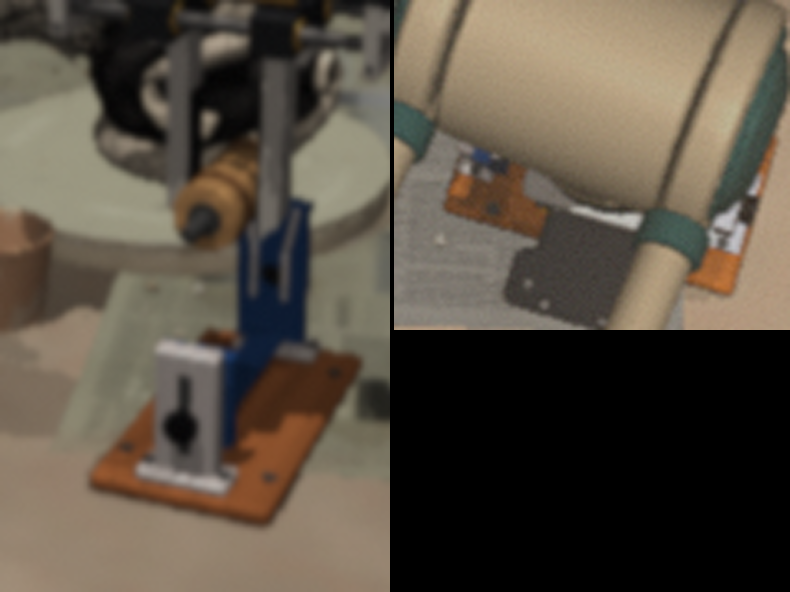

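The top view is blocked by the arm. The side view shows the steel tip at about (319,185) and the recess at (338.2,198.5).

```bash
python3 - <<'E'
from h import *
o=manip.get_obs();s=manip.read_camera('side')
R=Ro.from_euler('xyz',o['eef_rot']).as_matrix();g=o['position']-R[:,2]*.0168
print('pred tip',proj(s,g-R[:,0]*.058),'base of pin',proj(s,g-R[:,0]*.035),manip.recognise(s,'steel_tip')[:1])
c=np.array([.6065,-.1482,0])
for yw in(-.287,-.3):
    n=np.array([-np.sin(yw),np.cos(yw),0]);x=np.array([np.cos(yw),np.sin(yw),0])
    w=atplane(s,(338.2,198.5),c+n*.056,n);print(w,(w-c)@x, 'tool off',(g-c)@x,(g-c)@n)
    w=atplane(s,(319,185),g-R[:,0]*.058,n);print('tip seen-pred',w-(g-R[:,0]*.058),(w-c)@x)
E
```

```text
pred tip [315.20113423 189.15374862] base of pin [319.79968954 184.19021461] [{'centre': [324.1, 179.5], 'confidence': 0.92}]
[ 0.62440067 -0.09509513  0.07155786] 0.002135759748007445 tool off 0.0011011666136489732 -0.02079727068069524
tip seen-pred [ 0.00665035 -0.00196284  0.00911279] 0.007641216600370521
[ 0.62440092 -0.09511932  0.07156953] 0.0014149917861989729 tool off 0.0013714304700266527 -0.020781198573301865
tip seen-pred [ 0.00665597 -0.00205893  0.00915592] 0.008698647801767182
```

```bash
python3 - <<'E'
from h import *
o=manip.get_obs();s=manip.read_camera('side')
R=Ro.from_euler('xyz',o['eef_rot']).as_matrix();g=o['position']-R[:,2]*.0168
x0,y0,k=300,160,12
f=s['frame'][y0:y0+48,x0:x0+50];a=cv2.resize(f,None,fx=k,fy=k,interpolation=2)
def circ(im,y,r,col):
    P=[(proj(s,g+R[:,0]*y+r*(np.cos(q)*R[:,1]+np.sin(q)*R[:,2]))-[x0,y0]+.5)*k for q in np.linspace(0,6.28,40)]
    cv2.polylines(im,[np.array(P).astype(np.int32)],True,col,1)
circ(a,-.035,.018,(0,255,0));circ(a,-.058,.0038,(0,0,255));circ(a,-.025,.018,(255,255,0))
cv2.imwrite('pics/c.png',a)
E
```

```text
(no output)
```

View pics/c.png

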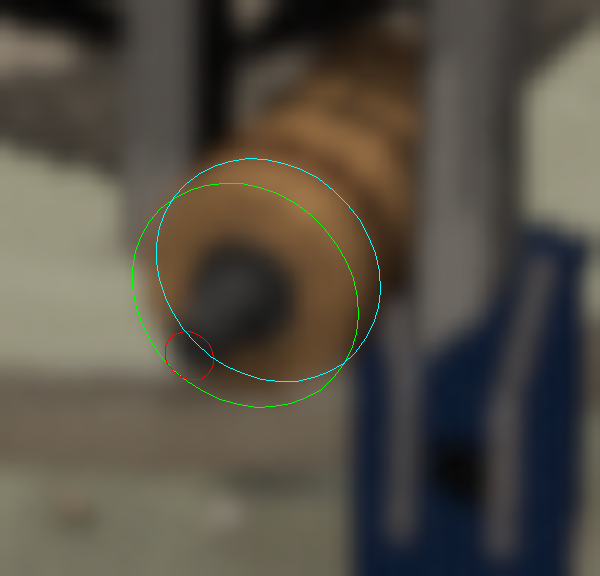

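Call:
play_rows(plan=[[[-0.5,0,1,0,0,0,0.2],[-0.5,0,2,0,0,0,0.2],[-0.5,0,3,0,0,0,0.2],[-0.5,0,4,0,0,0,0.2],[-0.5,0,4.7,0,0,0,0.2],[-0.5,0,5,0,0,0,0.2],[-0.2,0,5,0,0,0,0.2],[0.0,0,5,0,0,0,0.2],[0.1,0,5,0,0,0,0.2],[0.2,0,5,0,0,0,0.2]]])

```text
time_s: 10.55
position: [0.6025, -0.1662, 0.083]
eef_rot: [3.141, -0.0, 1.278]
wrist_force: [-0.2, -0.5, -2.2]
width: 0.374
finger_force: 50.0
```

Call:
play_rows(plan=[[[0.2,0,0,0,0,0,0.2],[0.4,0,0,0,0,0,0.2],[0.6,0,0,0,0,0,0.2],[0.8,0,0,0,0,0,0.2],[1.0,0,0,0,0,0,0.2],[1.2,0,0,0,0,0,0.2],[1.2,0,0,0,0,0,0.2],[1.2,0,0,0,0,0,0.2],[1.2,0,0,0,0,0,0.2],[1.2,0,0,0,0,0,0.2]]])

```text
time_s: 11.8
position: [0.6057, -0.155, 0.0827]
eef_rot: [-3.142, 0.0, 1.277]
wrist_force: [-2.0, -2.5, -2.2]
width: 0.375
finger_force: 50.0
```

```bash
cat >> h.py <<'E'
def st(c=(.6065,-.1482),yw=-.294):
    o=manip.get_obs();n=np.array([-np.sin(yw),np.cos(yw)]);x=np.array([np.cos(yw),np.sin(yw)])
    d=o['position'][:2]-c;F=o['wrist_force'];M=o['moment']
    print('x,y,z mm',(d@x*1e3).round(2),(d@n*1e3).round(2),(o['position'][2]*1e3).round(2),'F',round(F[:2]@x,2),round(F[:2]@n,2),round(F[2],2),'M',round(M[:2]@x,3),round(M[:2]@n,3),round(M[2],3),'rpy',o['eef_rot'].round(4),'t',o['time_s'],o['width'])
E
python3 -c "
from h import *
st()"
```

```text
x,y,z mm 1.23 -6.71 82.74 F -1.2 -2.95 -2.18 M -0.614 0.092 0.018 rpy [-3.1416e+00  1.0000e-04  1.2773e+00] t 11.8 0.37482124295451297
```

Call:
play_rows(plan=[[[0.1,0,0,0,0,0,0.2],[0.2,0,0,0,0,0,0.2],[0.3,0,0,0,0,0,0.2],[0.4,0,0,0,0,0,0.2],[0.5,0,0,0,0,0,0.2],[0.6,0,0,0,0,0,0.2],[0.6,0,0,0,0,0,0.2],[0.6,0,0,0,0,0,0.2],[0.6,0,0,0,0,0,0.2],[0.6,0,0,0,0,0,0.2]]])

```text
time_s: 13.05
position: [0.6074, -0.1497, 0.0827]
eef_rot: [3.141, 0.001, 1.278]
wrist_force: [-3.2, -5.0, -1.9]
width: 0.372
finger_force: 50.0
```

```bash
python3 -c "
from h import *
st()"
```

```text
x,y,z mm 1.31 -1.15 82.75 F -1.67 -5.7 -1.86 M -1.206 0.055 0.029 rpy [3.1415e+00 1.0000e-03 1.2776e+00] t 13.05 0.37200306207027806
```

Call:
play_rows(plan=[[[0.1,0,0,0,0,0,0.2],[0.2,0,0,0,0,0,0.2],[0.3,0,0,0,0,0,0.2],[0.4,0,0,0,0,0,0.2],[0.5,0,0,0,0,0,0.2],[0.6,0,0,0,0,0,0.2],[0.7,0,0,0,0,0,0.2],[0.75,0,0,0,0,0,0.2],[0.75,0,0,0,0,0,0.2],[0.75,0,0,0,0,0,0.2]]])

```text
time_s: 14.3
position: [0.6093, -0.1439, 0.0828]
eef_rot: [3.141, 0.003, 1.278]
wrist_force: [-3.2, -7.8, -2.0]
width: 0.376
finger_force: 50.0
```

```bash
python3 - <<'E'
from h import *
st()
s=manip.read_camera('side')
cv2.imwrite('pics/d.png',cv2.resize(s['frame'][175:265,285:365],None,fx=6.5,fy=6.5,interpolation=2))
E
```

```text
x,y,z mm 1.43 4.96 82.82 F -0.79 -8.37 -1.96 M -1.7 0.051 0.007 rpy [3.1413 0.0035 1.278 ] t 14.3 0.37605388726185196
```

View pics/d.png

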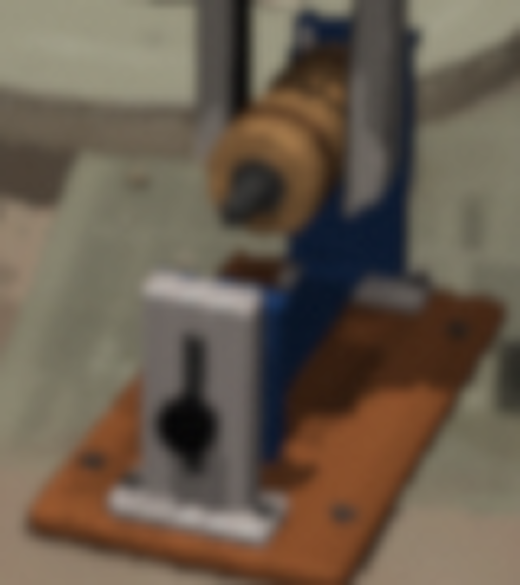

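Call:
play_rows(plan=[[[0.1,0,0,0,0,0,0.2],[0.2,0,0,0,0,0,0.2],[0.25,0,0,0,0,0,0.2],[0.25,0,0,0,0,0,0.2],[0.25,0,0.1,0,0,0,0.2],[0.25,0,0.2,0,0,0,0.2],[0.25,0,0.3,0,0,0,0.2],[0.25,0,0.4,0,0,0,0.2],[0.25,0,0.4,0,0,0,0.2],[0.25,0,0.4,0,0,0,0.2]]])

```text
time_s: 15.6
position: [0.6103, -0.1419, 0.0798]
eef_rot: [3.14, 0.004, 1.278]
wrist_force: [-3.3, -8.5, 3.2]
width: 0.37
finger_force: 49.9
```

```bash
python3 -c "
from h import *
st()"
```

```text
x,y,z mm 1.8 7.1 79.8 F -0.64 -9.1 3.18 M -1.623 0.206 -0.006 rpy [3.1401 0.004  1.278 ] t 15.6 0.3699329750965792
```

Call:
play_rows(plan=[[[0.1,0,0,0,0,0,0.2],[0.2,0,0,0,0,0,0.2],[0.2,0,0.1,0,0,0,0.2],[0.2,0,0.2,0,0,0,0.2],[0.2,0,0.3,0,0,0,0.2],[0.2,0,0.4,0,0,0,0.2],[0.2,0,0.5,0,0,0,0.2],[0.2,0,0.6,0,0,0,0.2],[0.2,0,0.6,0,0,0,0.2],[0.2,0,0.6,0,0,0,0.2]]])

```text
time_s: 16.85
position: [0.6113, -0.1406, 0.0739]
eef_rot: [3.139, 0.005, 1.278]
wrist_force: [-2.6, -10.7, 2.2]
width: 0.369
finger_force: 49.9
```

```bash
python3 -c "
from h import *
st()"
```

```text
x,y,z mm 2.39 8.68 73.92 F 0.6 -10.95 2.22 M -1.828 -0.011 -0.049 rpy [3.139  0.0046 1.278 ] t 16.85 0.36943165950275997
```

Call:
play_rows(plan=[[[0,0,0.1,0,0,0,0.2],[0,0,0.2,0,0,0,0.2],[0,0,0.3,0,0,0,0.2],[0,0,0.4,0,0,0,0.2],[0,0,0.5,0,0,0,0.2],[0,0,0.6,0,0,0,0.2],[0,0,0.6,0,0,0,0.2],[0,0,0.6,0,0,0,0.2],[0,0,0.6,0,0,0,0.2],[0,0,0.6,0,0,0,0.2]]])

```text
time_s: 18.1
position: [0.611, -0.1404, 0.068]
eef_rot: [3.14, 0.004, 1.278]
wrist_force: [-3.1, -10.7, 2.8]
width: 0.374
finger_force: 50.0
```

```bash
python3 -c "
from h import *
st()"
```

```text
x,y,z mm 2.08 8.76 67.98 F 0.14 -11.14 2.75 M -1.748 0.097 0.024 rpy [3.1396 0.0044 1.2781] t 18.1 0.3744038482474552
```

Call:
play_rows(plan=[[[0,0,0.1,0,0,0,0.2],[0,0,0.2,0,0,0,0.2],[0,0,0.3,0,0,0,0.2],[0,0,0.4,0,0,0,0.2],[0,0,0.5,0,0,0,0.2],[0,0,0.6,0,0,0,0.2],[0,0,0.7,0,0,0,0.2],[0,0,0.7,0,0,0,0.2],[0,0,0.7,0,0,0,0.2],[0,0,0.7,0,0,0,0.2]]])

```text
time_s: 19.35
position: [0.6109, -0.1403, 0.0609]
eef_rot: [3.14, 0.004, 1.278]
wrist_force: [-3.6, -10.7, 2.7]
width: 0.373
finger_force: 50.0
```

```bash
python3 -c "
from h import *
st()"
```

```text
x,y,z mm 1.97 8.82 60.95 F -0.33 -11.28 2.7 M -1.772 0.211 -0.001 rpy [3.1398 0.0043 1.2783] t 19.35 0.37273217066071473
```

Call:
play_rows(plan=[[[0,0,0.1,0,0,0,0.2],[0,0,0.2,0,0,0,0.2],[0,0,0.3,0,0,0,0.2],[0,0,0.4,0,0,0,0.2],[0,0,0.4,0,0,0,0.2],[0,0,0.4,0,0,0,0.2],[0,0,0.4,0,0,0,0.2],[0,0,0.4,0,0,0,0.2],[0,0,0.4,0,0,0,0.2],[0,0,0.4,0,0,0,0.2]]])

```text
time_s: 20.6
position: [0.6093, -0.1391, 0.0547]
eef_rot: [-3.139, 0.003, 1.278]
wrist_force: [-3.0, -7.7, -5.5]
width: 0.37
finger_force: 50.0
```

```bash
python3 -c "
from h import *
st()"
```

```text
x,y,z mm 0.05 9.56 54.68 F -0.66 -8.21 -5.55 M -1.801 0.165 0.026 rpy [-3.1387  0.0033  1.2785] t 20.6 0.3700649430597865
```

Call:
play_rows(plan=[[[0,0,0.05,0,0,0,0.2],[0,0,0.1,0,0,0,0.2],[0,0,0.15,0,0,0,0.2],[0,0,0.15,0,0,0,0.2],[0,0,0.15,0,0,0,0.2],[0,0,0.15,0,0,0,0.2],[0,0,0.15,0,0,0,0.2],[0,0,0.15,0,0,0,0.2],[0,0,0.15,0,0,0,0.2],[0,0,0.15,0,0,0,0.2]]])

```text
time_s: 21.85
position: [0.6094, -0.139, 0.0536]
eef_rot: [-3.139, 0.003, 1.278]
wrist_force: [-2.5, -7.8, -3.4]
width: 0.371
finger_force: 50.0
```

```bash
python3 -c "
from h import *
st()"
```

```text
x,y,z mm 0.14 9.67 53.64 F -0.09 -8.17 -3.45 M -1.702 0.219 0.056 rpy [-3.1391e+00  3.1000e-03  1.2784e+00] t 21.85 0.37085610842694017
```

Call:
play_rows(plan=[[[0,0,0.05,0,0,0,0.2],[0,0,0.1,0,0,0,0.2],[-0.1,0,0.1,0,0,0,0.2],[-0.2,0,0.1,0,0,0,0.2],[-0.3,0,0.1,0,0,0,0.2],[-0.4,0,0.1,0,0,0,0.2],[-0.5,0,0.1,0,0,0,0.2],[-0.6,0,0.1,0,0,0,0.2],[-0.6,0,0.1,0,0,0,0.2],[-0.6,0,0.1,0,0,0,0.2]]])

```text
time_s: 23.1
position: [0.608, -0.1437, 0.0529]
eef_rot: [-3.139, 0.001, 1.278]
wrist_force: [-2.9, -6.2, -2.6]
width: 0.37
finger_force: 50.0
```

```bash
python3 -c "
from h import *
st()"
```

```text
x,y,z mm 0.17 4.76 52.87 F -0.95 -6.77 -2.61 M -1.201 0.282 0.128 rpy [-3.1393e+00  1.2000e-03  1.2780e+00] t 23.1 0.3697441728857164
```

Call:
play_rows(plan=[[[-0.1,0,0,0,0,0,0.2],[-0.2,0,0,0,0,0,0.2],[-0.3,0,0,0,0,0,0.2],[-0.4,0,0,0,0,0,0.2],[-0.4,0,0,0,0,0,0.2],[-0.4,0,0,0,0,0,0.2],[-0.4,0,0,0,0,0,0.2],[-0.4,0,0,0,0,0,0.2],[-0.4,0,0,0,0,0,0.2],[-0.4,0,0,0,0,0,0.2]]])

```text
time_s: 24.35
position: [0.6074, -0.1468, 0.053]
eef_rot: [-3.14, -0.0, 1.278]
wrist_force: [-3.9, -3.2, -2.2]
width: 0.375
finger_force: 50.0
```

```bash
python3 -c "
from h import *
st()"
```

```text
x,y,z mm 0.48 1.58 53.0 F -2.83 -4.21 -2.23 M -0.921 0.511 0.176 rpy [-3.1400e+00 -1.0000e-04  1.2778e+00] t 24.35 0.3753713065740049
```

Call:
play_rows(plan=[[[0,-0.05,0,0,0,0,0.2],[0,-0.1,0,0,0,0,0.2],[0,-0.1,0,0,0,0,0.2],[-0.1,-0.1,0,0,0,0,0.2],[-0.1,-0.1,0,0,0,0,0.2],[-0.1,-0.1,0,0,0,0,0.2],[-0.1,-0.1,0,0,0,0,0.2],[-0.1,-0.1,0,0,0,0,0.2],[-0.1,-0.1,0,0,0,0,0.2],[-0.1,-0.1,0,0,0,0,0.2]]])

```text
time_s: 25.6
position: [0.6069, -0.1478, 0.0532]
eef_rot: [3.142, -0.0, 1.277]
wrist_force: [-2.5, -3.3, -2.4]
width: 0.37
finger_force: 50.0
```

```bash
python3 - <<'E'
from h import *
st()
s=manip.read_camera('side')
cv2.imwrite('pics/e.png',cv2.resize(s['frame'][175:265,285:365],None,fx=6.5,fy=6.5,interpolation=2))
E
```

```text
x,y,z mm 0.27 0.48 53.24 F -1.47 -3.88 -2.38 M -0.834 0.258 0.053 rpy [ 3.1415e+00 -1.0000e-04  1.2774e+00] t 25.6 0.3700598033048887
```

View pics/e.png

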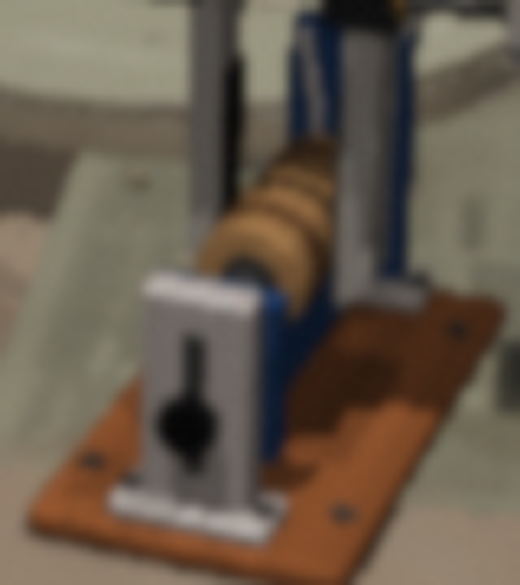

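Call:
play_rows(plan=[[[-0.05,0,0,0,0,0,0.2],[-0.05,0,0,0,0,0,0.2],[-0.05,0,0,0,0,0,0.2],[-0.05,0,0,0,0,0,0.2],[-0.05,0,0,0,0,0,0.2],[-0.05,0,0,0,0,0,0.2],[-0.05,0,0,0,0,0,0.2],[-0.05,0,0,0,0,0,0.2],[-0.05,0,0,0,0,0,0.2],[-0.05,0,0,0,0,0,0.2]]], grip_force=4)

```text
time_s: 26.9
position: [0.6068, -0.1484, 0.0533]
eef_rot: [3.141, -0.0, 1.277]
wrist_force: [-0.9, -3.4, -0.5]
width: 0.386
finger_force: 4.0
```

```bash
python3 -c "
from h import *
st()"
```

```text
x,y,z mm 0.39 -0.07 53.34 F 0.09 -3.51 -0.53 M -0.714 0.044 -0.014 rpy [ 3.1412 -0.      1.2773] t 26.9 0.38587723081356745
```

Now I open the fingers and retreat upward.

Call:
play_rows(plan=[[[0,0,0,0,0,0,0.5],[0,0,0,0,0,0,0.6],[0,0,0,0,0,0,0.7],[0,0,0,0,0,0,0.8],[0,0,0,0,0,0,0.8],[0,0,0,0,0,0,0.8],[0,0,0,0,0,0,0.8],[0,0,0,0,0,0,0.8],[0,0,0,0,0,0,0.8],[0,0,0,0,0,0,0.8]]])

```text
time_s: 28.15
position: [0.6067, -0.1483, 0.0532]
eef_rot: [-3.142, -0.0, 1.277]
wrist_force: [0.1, -0.2, -0.4]
width: 0.801
finger_force: 0.0
```

Call:
play_rows(plan=[[[0,0,0,0,0,0,0.8],[0,0,-1,0,0,0,0.8],[0,0,-3,0,0,0,0.8],[0,0,-6,0,0,0,0.8],[0,0,-10,0,0,0,0.8],[0,0,-14,0,0,0,0.8],[-6,-4,-14,0,0,0,0.8],[-12,-9,-14,0,0,0,0.8],[-17,-13,-14,0,0,0,0.8],[-17,-17,-14,0,0,0,0.8]]])

```text
time_s: 29.4
position: [0.3938, -0.2643, 0.194]
eef_rot: [3.14, 0.002, 1.276]
wrist_force: [-0.7, -0.2, 0.8]
width: 0.8
finger_force: 0.0
```

```bash
python3 - <<'E'
from h import *
st()
t=manip.read_camera('top');s=manip.read_camera('side')
a=cv2.resize(s['frame'][160:280,280:370],None,fx=4.4,fy=4.4,interpolation=2)
b=cv2.resize(t['frame'][190:280,230:340],None,fx=3.5,fy=3.5,interpolation=2)
im=np.zeros((528,790,3),np.uint8);im[:,:396]=a;im[:315,400:785]=b;cv2.imwrite('pics/f.png',im)
E
```

```text
x,y,z mm -169.98 -172.73 194.01 F -0.62 -0.36 0.8 M -0.078 0.069 -0.004 rpy [3.1396e+00 2.0000e-03 1.2762e+00] t 29.4 0.800152730392275
```

View pics/f.png

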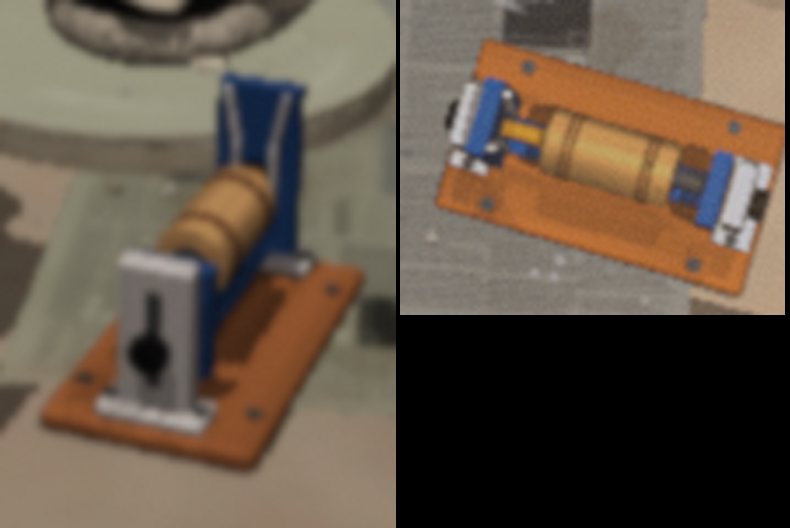

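The roller lies level between the cheeks, with both pins hidden in their recesses. It is centred and the arm is clear.

```bash
python3 -c "
from cell import manip
print(manip.hand_in())"
```

```text
the job is handed in; nothing more can be done
None
```

The roller is back in the stand with both pins in their recesses as far as the last pictures show; I released it, moved the arm clear and handed the job in at about 29 s, but no verdict came back.

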